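# Slide the backup battery box home into its charging dock

## Task

Push the heavy grey battery box along the worktop into the U-shaped metal charging dock behind it, until it stands fully home: square between the rails with its far face against the back stop. Push with the fingertips low down near its base so that it slides and does not tip; do not pinch or lift it, do not touch its carry handle, and leave the vial, beaker, nozzle and petri dish where they stand.

Things in the scene. Friction and masses are not known exactly. Their poses are not given: they have to be found in the camera images.
- battery_box: Grey plastic box, 92 (x) x 120 (y) mm, flat top at 72 mm, 0.7 to 1.2 kg, loose. Origin: centre of its underside, on the worktop. +x points to its far face (two small brass contacts), which meets the dock's back stop; sides at y = +-60 mm. Stands on two 6 mm high rubber runners along y, outer edges at x = +-16 mm; walls run from 6 to 72 mm. Sliding it takes 6 to 14 N
- box_near (a point): Middle of the foot of the battery box's near face (x = -46 mm, 12 mm above the worktop; white blank plate above it); axes as the box's. The runners grip (friction coefficient 0.75 to 1.05), the walls are slick: pushed here with fingertips lower than about 25 mm the box slides, with fingertips clearly higher it tips forward
- box_handle: Black carry handle fixed on top of the battery box: a bar 8 mm thick along the box's y, 72 mm long, its top 85 mm above the worktop. Origin on the middle of the box's flat top. Not to be touched
- dock: Bare aluminium dock fixed to the worktop: a U open to its -x (roughly towards the robot), no floor plate. Origin: the worktop point where the box's origin lies when the box is home (axes then agree). Back stop: face at x = +46 mm, 45 mm high, 172 mm long. Rails 25 mm high, inner faces at y = +-68 mm (8 mm clearance each side of the box), x = -20 to +46 mm. Charger module, 40 mm high, behind the stop
- dock_mouth (a point): Middle of the dock's mouth on the worktop, at dock x = -62 mm; axes as the dock's. Here the flared lips (25 mm high, 14 mm thick, from the rails' near ends to this line) leave a gap of about 180 mm
- vial_free: Small capped vial, 28 mm in diameter, 56 mm high, standing left of the dock. Origin: centre of its underside. To be left alone. Farther left stands a fixed cabinet-like machine, about 0.47 m high, occupying the worktop from x = 0.37 m to 0.73 m and y = 0.46 m onward (world): go round its near corner
- beaker_50: Small glass beaker, 43 mm in diameter, 56 mm high, standing to the right of the box. Origin: centre of its underside. To be left alone
- spare_nozzle: Waisted grey nozzle, 23 mm in diameter, 26 mm high, standing to the right of the box. Origin: centre of its underside. To be left alone
- petri_low: Clear shallow petri dish lying on the worktop, 74 mm in diameter, 12 mm high, farther right. Origin: centre of its underside. To be left alone
Mind the look-alikes: they are no part of the job. Several things have the shape of the battery_box; the one meant has the colours described above.

How it is judged:
At the end, for the whole second after the job is handed in: The battery box stands flat and at rest on the worktop between the dock's rails, its far face within 6 mm of the back stop and square to it within 4 degrees (x of battery_box in the frame of dock between -0.006 and 0.004 m and y of battery_box in the frame of dock between -0.012 and 0.012 m and angle between the x axis of battery_box and the x axis of dock, either way round below 0.07 rad and angle between battery_box's own z axis and vertical below 0.04 rad and height (world z) of battery_box below 0.005 m and linear speed of battery_box below 0.01 m/s); the robot touches nothing.
It fails at once if the battery box tips (leans more than 8 degrees) (angle between battery_box's own z axis and vertical above 0.14 rad).
It fails at once if the battery box is lifted off the worktop (height (world z) of battery_box above 0.01 m).
It fails at once if the fingers take or press the carry handle (contact force between the fingers and box_handle above 1 N).
It fails at once if the vial, beaker, nozzle or petri dish is shifted by more than 20 mm or knocked over (distance of any of vial_free, beaker_50, spare_nozzle, petri_low from where it was at the start of the episode above 0.02 m or angle between any of vial_free, beaker_50, spare_nozzle's own z axis and vertical above 0.4 rad).
It also fails if it takes over 67 s, if anything falls off the work surface, if the arm or the gripper's body presses on something with over 40 N, if the wrist force passes 120 N, or if a joint passes its speed limit or range.

## Robot

A 6-joint arm with a two-finger parallel gripper is mounted at the origin on a cart in front of the work surface, level with it; the furniture and walls round the work are solid. World frame = base frame: x ahead of the robot, y to its left, z up, the work surface at z = 0. Lengths are in m, angles in rad, forces in N, time in s.
With the tool pointing down it reaches from about 0.35 to 0.775 m from the base axis. Payload 7.3 kg.
Tool frame: the origin (TCP) lies at the very end of the fingers, on their centre line; the grasp point (between the pads) lies 19 mm behind it (robot.tcp_to_grasp is the distance from the TCP to the grasp point, in m); x points along the fingers, y is the direction in which the jaws open and shut, and the axes are right-handed (so a half turn about x gives the same grasp; the last joint's range is limited). The gripper opens to 92 mm and grips with 3 to 60 N. Pads are 19 mm wide; open, the fingers measure 130 mm over their backs; the gripper's body (75 mm by 190 mm) begins 47 mm behind the grasp point.
Start: joints at [-1.476, 0.342, 1.524, -0, 1.275, -0.146], TCP at [0.125, -0.51, 0.227] pointing down, gripper open.
Joint ranges: [-2.53, 2.53], [-0.77, 2.02], [0.04, 2.7], [-1, 4.14], [0.28, 2.66], [-3.11, 3.11]. Speed limits (rad/s): [2.57, 2.57, 3.14, 3.14, 3.14, 3.14].

## Interface

Orientations are given as [roll, pitch, yaw] about the fixed x, y, z axes, in that order (R = Rz(yaw) Ry(pitch) Rx(roll)).
In Python, from cell import robot gives the robot as it stands.
- The arm moves only by the tool move_arm, never from a script. Its argument "increments" is a list of rows, each a list of 4 numbers: the shift along the tool's x, y, z normalised to -1 to 1, where 1 is 40 cm, then the turn about the tool's x normalised to -1 to 1, where 1 is 60 degrees. In form: [[dx, dy, dz, twist], ...]. A call has 1 to 5 rows; each row is the pose to reach, as a shift and turn from the pose commanded when the call began, along the tool's axes at that moment; what a row does not reach only later rows make up. A row lasts 1/8 s, in which the tool goes at most 62.5 mm and 10.7 degrees, less where a joint would pass 70% of its speed; a pose out of reach is approached as far as the arm can. A call with a number of a shift or a turn outside -1 to 1 is refused whole. A call with a gripper value outside its range is refused whole. "gripper" is the closure, from 0 (fully open) to 1 (shut), set as the call begins (left out, the last holds). The fingers move at their own pace and stop on an object; "squeeze" is the grip in N (left out, the last holds). Time passes only in rows, so rows that repeat a pose let the fingers close. It gives the time, the measured TCP pose, the force and the opening at its end, in the units of the state.
- robot.observe(): the state, without advancing time (a new reading comes with each control period).
- robot.read_camera(name): name is "side" or "top"; returns the picture (480x640x3 uint8, red, green, blue); there is no depth.
- robot.camera_params(name): a dict with "fx", "fy", "cx", "cy" (pixels), "k1" (the pictures are not rectified: a ray, as slopes to the right and down, at radius r is drawn at 1 + k1 r^2 times it, then the intrinsics apply), "R" (3x3) and "t" (3): a world point X has camera coordinates R X + t. Camera axes: x right, y down, z forward; pixel columns grow to the right and rows downward; lengths in m; the calibration is good to about 2 mm. A picture is of the moment at which its call begins. camera_params takes no time and is no camera call.
- robot.hand_in(): hands the job in, once; it reports no verdict.
The state is a dict: "time": time; "qpos": joint angles; "qvel": joint speeds; "joint_efforts": joint torques, N m; "tool_pos": TCP position; "tool_rot": TCP orientation; "contact_force": force on the tool from outside, world axes, zero at the start; "torque": the same for the moment, N m; "opening": finger opening in m.
Only numpy, scipy, OpenCV 4.12 (cv2) and the standard library are available. Lean on these libraries where they do the work, as an engineer would, in place of code of your own. Each camera call takes 0.05 s, during which the arm holds its last target.

## Working session

There is one attempt and no reset: what is moved stays moved. The work goes in short steps, Python scripts to look and compute and a tool call to move; the robot and the scene stay as the last step left them, time stands still between calls to the robot, and variables do not carry over. Pictures are saved under pics/ and viewed, and the job is handed in when it is done.

Besides the shell and the picture viewer there is one more tool, called as a command line: name --pt "numbers of a row" for each row, then --argument value for the rest. move_arm: Moves the arm, as the interface text tells. Its arguments: {"type":"object","properties":{"increments":{"type":"array","items":{"type":"array","items":{"type":"number"}}},"gripper":{"type":"number"},"squeeze":{"type":"number"}},"required":["increments"]}

```bash
ls; mkdir -p pics
python3 - <<'E'
from cell import robot
import cv2
for n in ("side","top"):
    im=robot.read_camera(n); cv2.imwrite(f"pics/{n}0.png",im[:,:,::-1]); p=robot.camera_params(n); print(n,p)
print(robot.observe())
E
```

```text
pics
side {'fx': 601.3823480557505, 'fy': 601.3823480557505, 'cx': 324.11554624580845, 'cy': 251.45146703584106, 'k1': -0.20653573104136827, 'R': array([[-0.81611132, -0.57732652, -0.02562028],
       [-0.23530455,  0.37246607, -0.89771978],
       [ 0.52782012, -0.72661071, -0.43982133]]), 't': array([0.48941511, 0.16298828, 1.06246304])}
top {'fx': 433.05097807661826, 'fy': 433.05097807661826, 'cx': 322.40303305023065, 'cy': 232.82328655763092, 'k1': 0.010868125000450287, 'R': array([[-2.41504536e-02, -9.99708214e-01, -4.92582886e-04],
       [-9.91569478e-01,  2.40165815e-02, -1.27330965e-01],
       [ 1.27305641e-01, -2.58667040e-03, -9.91860163e-01]]), 't': array([0.07308195, 0.55173304, 0.8790288 ])}
{'time': 0.1, 'qpos': array([-1.47598845e+00,  3.42626346e-01,  1.52491545e+00, -1.89367313e-05,
        1.27542833e+00, -1.45994747e-01]), 'qvel': array([ 0.00021523, -0.00076583, -0.00229484, -0.00139937, -0.00083636,
       -0.00224376]), 'joint_efforts': array([ 1.18632732e-03, -4.32006419e+01, -2.44693583e+01,  7.18870433e-02,
        5.26256638e-02, -5.29671445e-05]), 'tool_pos': array([ 0.12518633, -0.50947477,  0.22613044]), 'tool_rot': array([-1.70364521,  1.56941874,  1.67875559]), 'contact_force': array([0.51842234, 0.86820242, 0.11680359]), 'torque': array([-0.02753096, -0.0270373 ,  0.00102529]), 'opening': 0.09146398628913012}
```

View pics/side0.png

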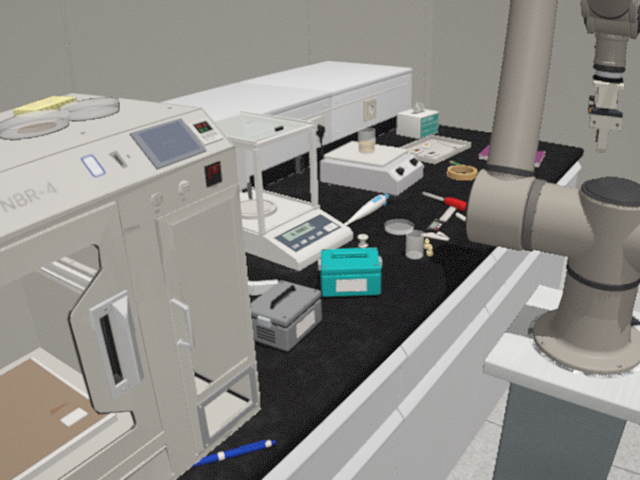

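View pics/top0.png

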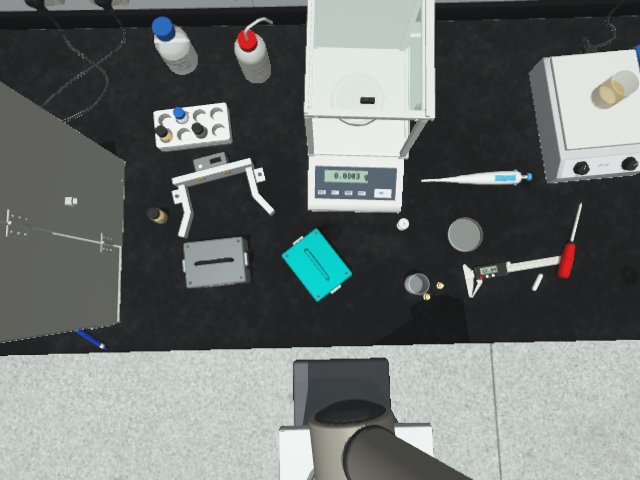

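```bash
cat > h.py <<'E'
import numpy as np, cv2
from cell import robot
def ray(n,uv):
    p=robot.camera_params(n);K=np.array([[p['fx'],0,p['cx']],[0,p['fy'],p['cy']],[0,0,1]])
    q=cv2.undistortPoints(np.array(uv,float).reshape(-1,1,2),K,np.array([p['k1'],0,0,0]))[:,0]
    d=np.c_[q,np.ones(len(q))]@p['R']; c=-p['R'].T@p['t']; return c,d
def plane(n,uv,z):
    c,d=ray(n,uv); return c+d*((z-c[2])/d[:,2])[:,None]
def proj(n,X):
    p=robot.camera_params(n);K=np.array([[p['fx'],0,p['cx']],[0,p['fy'],p['cy']],[0,0,1]])
    return cv2.projectPoints(np.array(X,float).reshape(-1,1,3),cv2.Rodrigues(p['R'])[0],p['t'],K,np.array([p['k1'],0,0,0.]))[0][:,0]
E
python3 - <<'E'
import cv2
im=cv2.imread("pics/top0.png")
cv2.imwrite("pics/top0c.png",cv2.resize(im[140:300,130:330],None,fx=4,fy=4,interpolation=cv2.INTER_CUBIC)[:600])
cv2.imwrite("pics/top0d.png",cv2.resize(im[170:295,140:300],None,fx=5,fy=5)[:600])
im=cv2.imread("pics/side0.png")
cv2.imwrite("pics/side0c.png",cv2.resize(im[240:360,230:390],None,fx=5,fy=5,interpolation=cv2.INTER_CUBIC))
E
```

```text
(no output)
```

View pics/top0c.png

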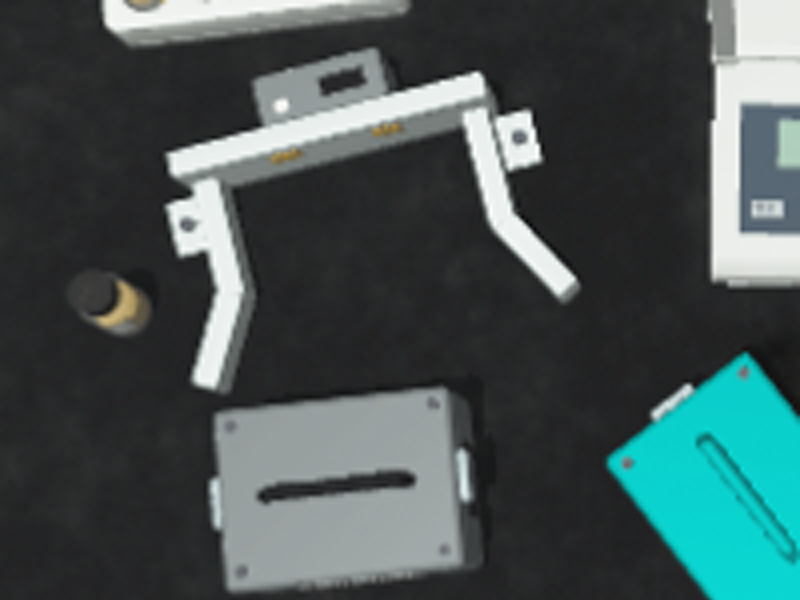

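View pics/side0c.png

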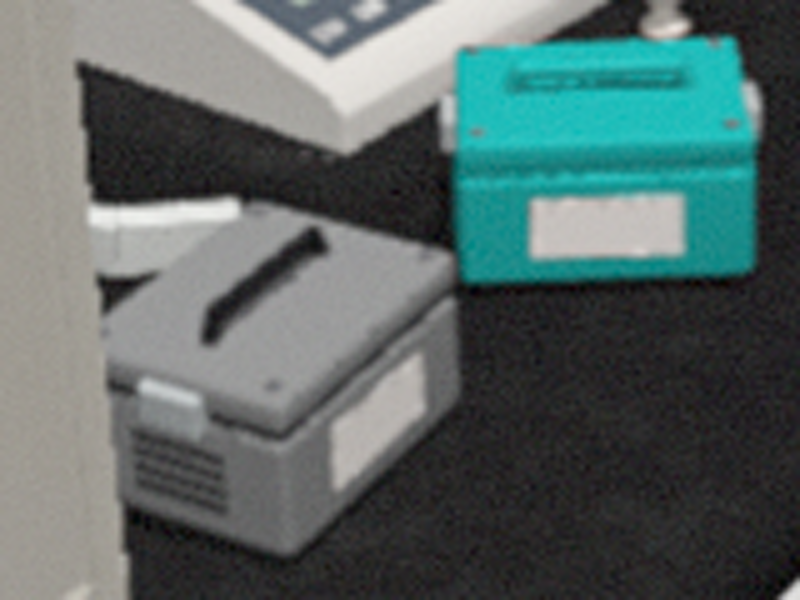

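Run:
```python
from h import *
o=np.array([130,140.])
f=lambda L:np.array(L)/4.+o-0.375
B=plane("top",f([(217,412),(445,387),(462,568),(230,592)]),.072)
print("box",B[:,:2].round(4),np.linalg.norm(np.roll(B,-1,0)-B,axis=1).round(4),B.mean(0)); 
for a,b in((0,1),(3,2)): d=B[a]-B[b];print("yaw",np.degrees(np.arctan2(d[1],d[0]))-90)
for a,b in((3,0),(2,1)): d=B[b]-B[a];print("yaw",np.degrees(np.arctan2(d[1],d[0])))
h=plane("top",f([(260,495),(412,478)]),.085);print("handle",h,h.mean(0),np.linalg.norm(h[0]-h[1]))
S=plane("top",f([(174,180),(490,99)]),.045);print("stop",S,np.linalg.norm(S[0]-S[1])); d=S[0]-S[1];print("yaw",np.degrees(np.arctan2(d[1],d[0]))-90)
# rails inner top edges z=.025
L=plane("top",f([(218,182),(243,290),(220,390)]),.025);R=plane("top",f([(464,112),(491,218),(562,300)]),.025)
print("L",L);print("R",R)
for P in(L,R):
  d=P[0]-P[1];print(np.degrees(np.arctan2(d[1],d[0])),np.linalg.norm(d))
print(np.linalg.norm(L[1]-R[1]),(L[1]+R[1])/2,np.linalg.norm(L[2]-R[2]),(L[2]+R[2])/2)
v=plane("top",f([(92,290)]),.056);print("vial",v)
```

```text
box [[0.5355 0.3398]
 [0.5454 0.2249]
 [0.4542 0.2164]
 [0.4452 0.3318]] [0.1153 0.0916 0.1157 0.0907] [0.49504166 0.27821065 0.072     ]
yaw 4.9345474343652995
yaw 4.469030203958809
yaw 5.057766437976799
yaw 5.312301263951721
handle [[0.49222366 0.31373625 0.085     ]
 [0.49878856 0.23876757 0.085     ]] [0.49550611 0.27625191 0.085     ] 0.07525556980880446
stop [[0.66255197 0.37308745 0.045     ]
 [0.70273265 0.20590756 0.045     ]] 0.1719406908340293
yaw 13.514367391640235
L [[0.66591758 0.35626266 0.025     ]
 [0.6063036  0.3419341  0.025     ]
 [0.55252963 0.35337439 0.025     ]]
R [[0.70171673 0.22327737 0.025     ]
 [0.6425487  0.20883373 0.025     ]
 [0.59675057 0.17092866 0.025     ]]
13.514994073457347 0.061311781976259555
13.718309662797578 0.06090545105341194
0.13794715504471808 [0.62442615 0.27538392 0.025     ] 0.1877283528230421 [0.5746401  0.26215152 0.025     ]
vial [[0.60244304 0.41053    0.056     ]]
```

```bash
cat >> h.py <<'E'
from scipy.spatial.transform import Rotation as Rn
def tool():
    s=robot.observe(); return s,np.array(s['tool_pos']),Rn.from_euler('xyz',s['tool_rot']).as_matrix()
# dock pose (world xy, yaw)
DY=np.radians(13.55); DO=np.array([.6385,.2788])
def dock2w(x,y):
    c,s=np.cos(DY),np.sin(DY); return DO+np.array([c*x-s*y,s*x+c*y])
def w2dock(p):
    c,s=np.cos(DY),np.sin(DY); d=np.asarray(p)[:2]-DO; return np.array([c*d[0]+s*d[1],-s*d[0]+c*d[1]])
def inc(target,yaw=None):
    """yaw = desired heading of push direction (normal to jaw axis), rad world"""
    s,p,R=tool(); d=R.T@(np.asarray(target)-p)/.4
    tw=0
    if yaw is not None:
        ty=R[:,1]; cur=np.arctan2(ty[1],ty[0]); want=yaw+np.pi/2
        dyaw=(want-cur+np.pi/2)%np.pi-np.pi/2   # half-turn symmetric
        tw=np.degrees(dyaw*np.sign(R[2,0]))/60
    return d,tw
E
python3 - <<'E'
from h import *
s,p,R=tool();print(R.round(3))
for t in [(.3,-.35,.25),(.45,-.1,.25),(.40,.27,.25)]: d,tw=inc(t,np.radians(5));print(d.round(4),round(tw,3))
E
```

```text
[[-0.     0.238 -0.971]
 [ 0.001 -0.971 -0.238]
 [-1.    -0.001 -0.   ]]
[-0.0592 -0.283  -0.5195] 0.147
[-0.0584 -0.8006 -1.0328] 0.147
[-0.0571 -1.7287 -1.132 ] 0.147
```

move_arm --pt "-0.012 -0.057 -0.104 0" --pt "-0.024 -0.113 -0.208 0" --pt "-0.036 -0.17 -0.312 0" --pt "-0.048 -0.226 -0.416 0" --pt "-0.059 -0.283 -0.52 0" --gripper 0

```text
time: 0.72
tool_pos: [0.3011, -0.3491, 0.2502]
tool_rot: [-1.196, 1.57, 2.187]
contact_force: [0.1, -0.7, 0.4]
opening: 0.0919
```

move_arm --pt "0 -0.104 -0.103 0" --pt "0 -0.207 -0.205 0" --pt "0 -0.311 -0.308 0" --pt "0 -0.414 -0.41 0" --pt "0 -0.518 -0.513 0.05"

```text
time: 1.35
tool_pos: [0.4507, -0.0984, 0.2502]
tool_rot: [0.544, 1.571, -2.41]
contact_force: [0.5, -0.8, 0.4]
opening: 0.0921
```

Run:
```python
from h import *
s,p,R=tool();print(s['time'],p,s['qpos'])
d,tw=inc((.40,.27,.25),np.radians(5));print(d.round(4),round(tw,3))
```

```text
1.35 [ 0.45067313 -0.09838827  0.25016694] [-3.81184966e-01  2.05426596e-01  1.64711786e+00 -2.18272606e-04
  1.28915156e+00  1.00249091e+00]
[ 3.000e-04 -9.285e-01 -4.690e-02] 0.095
```

move_arm --pt "0 -0.155 -0.008 0.02" --pt "0 -0.31 -0.016 0.04" --pt "0 -0.465 -0.024 0.06" --pt "0 -0.62 -0.032 0.08" --pt "0 -0.77 -0.04 0.095"

```text
time: 1.98
tool_pos: [0.4074, 0.2073, 0.2502]
tool_rot: [1.242, 1.571, -1.811]
contact_force: [1.4, -0.3, 0.7]
opening: 0.092
```

move_arm --pt "0 -0.08 -0.004 0" --pt "0 -0.158 -0.007 0" --pt "0 -0.158 -0.007 0" --pt "0 -0.158 -0.007 0"

```text
time: 2.48
tool_pos: [0.4051, 0.268, 0.2499]
tool_rot: [0.76, 1.57, -2.292]
contact_force: [-0.4, 1.0, 0.1]
opening: 0.0917
```

Run:
```python
from h import *
s,p,R=tool();print(s['time'],p,s['qpos'],R.round(3),s['contact_force'])
for z in(.08,.014):
  d,tw=inc((.40,.27,z),np.radians(5));print(d.round(4),round(tw,3))
```

```text
2.475 [0.40508429 0.26803333 0.24994589] [ 4.26902062e-01  2.51951647e-01  1.58608721e+00 -4.83017406e-04
  1.30459009e+00  1.90865567e+00] [[-0.001  0.089 -0.996]
 [-0.001 -0.996 -0.089]
 [-1.     0.001  0.001]] [-0.37126513  1.00597597  0.05636117]
[ 0.4249 -0.0064  0.0119] 0.002
[ 0.5899 -0.0065  0.0117] 0.002
```

move_arm --pt "0.11 0 0.01 0" --pt "0.22 0 0.01 0" --pt "0.33 0 0.01 0" --pt "0.42 0 0.01 0" --pt "0.42 0 0.01 0" --gripper 0.35

```text
time: 3.1
tool_pos: [0.3999, 0.2664, 0.0804]
tool_rot: [0.38, 1.565, -2.674]
contact_force: [0.6, 0.0, 0.8]
opening: 0.0595
```

move_arm --pt "0.06 0 0 0" --pt "0.12 0 0 0" --pt "0.165 0 0 0" --pt "0.165 0 0 0"

```text
time: 3.6
tool_pos: [0.4018, 0.2678, 0.0169]
tool_rot: [1.317, 1.571, -1.737]
contact_force: [-0.2, 0.4, 0.5]
opening: 0.0595
```

Run:
```python
from h import *
s,p,R=tool();print(s['time'],p,s['contact_force'],s['opening'])
for n in("side","top"):
    im=robot.read_camera(n); cv2.imwrite(f"pics/{n}1.png",im[:,:,::-1])
    x,y=(230,240) if n=="side" else (130,150)
    cv2.imwrite(f"pics/{n}1c.png",cv2.resize(im[y:y+150,x:x+200,::-1],None,fx=4,fy=4,interpolation=cv2.INTER_CUBIC))
```

```text
3.6 [0.40179403 0.26782022 0.01693744] [-0.23131797  0.41329057  0.47338327] 0.05946049418564832
```

View pics/side1c.png

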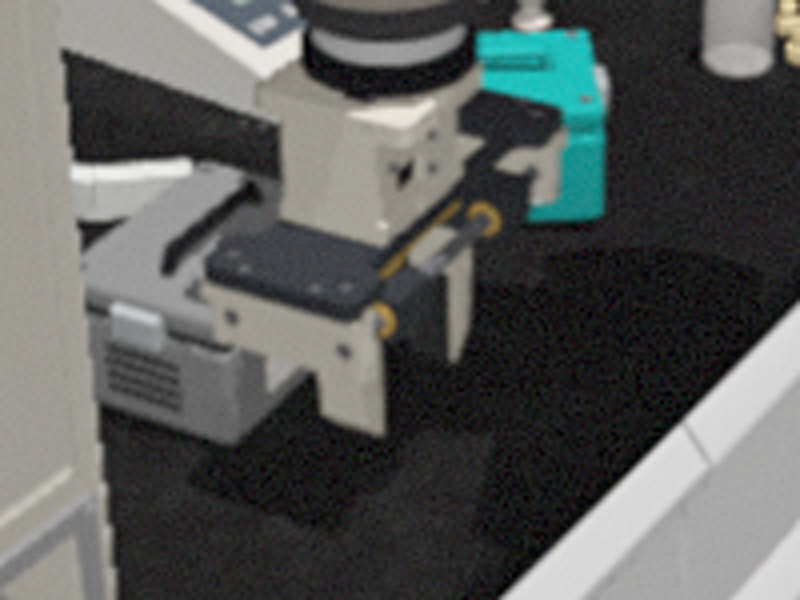

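View pics/top1c.png

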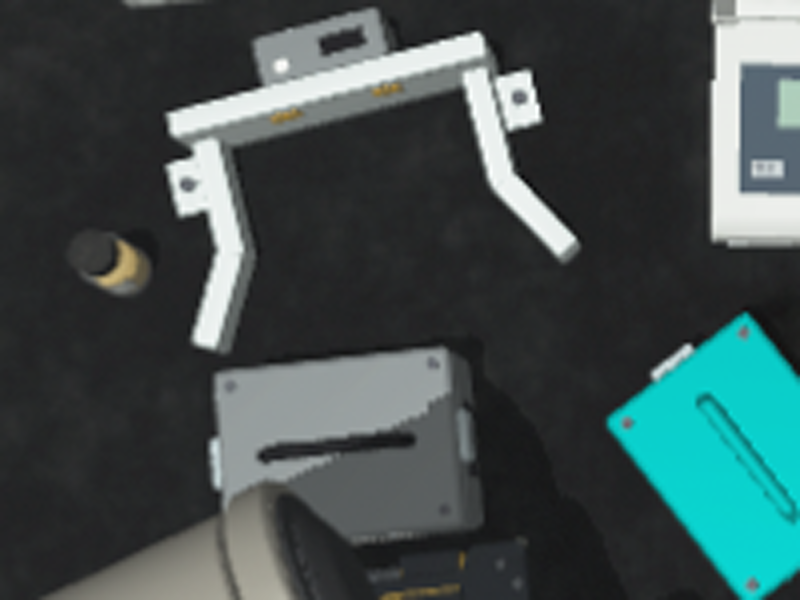

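Run:
```python
from h import *
s,p,R=tool(); n=-R[:,2]; y=-R[:,1]
for f,h in((.0095,0),(-.0095,0),(.0095,.066),(.0375,.066),(-.0375,.066),(.0095,.03),(.0375,.03)):
  for o in (.049,.06):
    q=proj("side",p+n*f+y*o+np.array([0,0,h]))[0]; print(f,h,o,((q-[230,240])*4).round())
```

```text
0.0095 0 0.049 [314. 436.]
0.0095 0 0.06 [300. 449.]
-0.0095 0 0.049 [351. 448.]
-0.0095 0 0.06 [338. 462.]
0.0095 0.066 0.049 [308. 308.]
0.0095 0.066 0.06 [294. 320.]
0.0375 0.066 0.049 [252. 291.]
0.0375 0.066 0.06 [238. 303.]
-0.0375 0.066 0.049 [405. 337.]
-0.0375 0.066 0.06 [392. 350.]
0.0095 0.03 0.049 [311. 379.]
0.0095 0.03 0.06 [298. 392.]
0.0375 0.03 0.049 [256. 362.]
0.0375 0.03 0.06 [242. 374.]
```

Run:
```python
import cv2
im=cv2.imread("pics/side1.png")
cv2.imwrite("pics/s1z.png",cv2.resize(im[295:355,270:350],None,fx=10,fy=10,interpolation=cv2.INTER_CUBIC))
```

```text
(no output)
```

View pics/s1z.png

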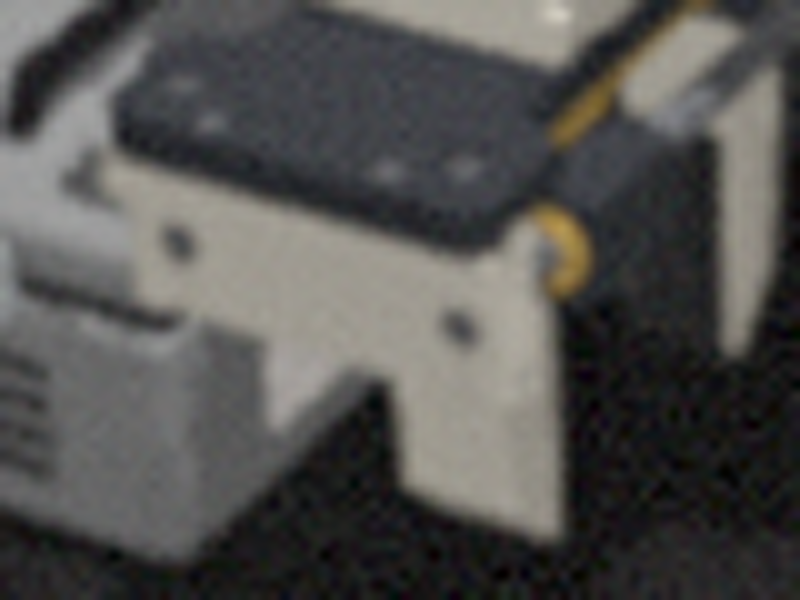

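move_arm --pt "0 0 0 0" --pt "0 0 0 0" --pt "0 0 0 0" --pt "0 0 0 0" --pt "0 0 0 0" --gripper 0.8

```text
time: 4.32
tool_pos: [0.4013, 0.2682, 0.0162]
tool_rot: [0.763, 1.571, -2.289]
contact_force: [-0.4, -0.4, 0.4]
opening: 0.0191
```

Run:
```python
from h import *
s,p,R=tool();print(s['time'],p,s['opening'])
im=robot.read_camera("side"); cv2.imwrite("pics/s2z.png",cv2.resize(im[295:355,270:350,::-1],None,fx=10,fy=10,interpolation=cv2.INTER_CUBIC))
```

```text
4.325 [0.40125134 0.26816274 0.01623178] 0.019089387558452298
```

View pics/s2z.png

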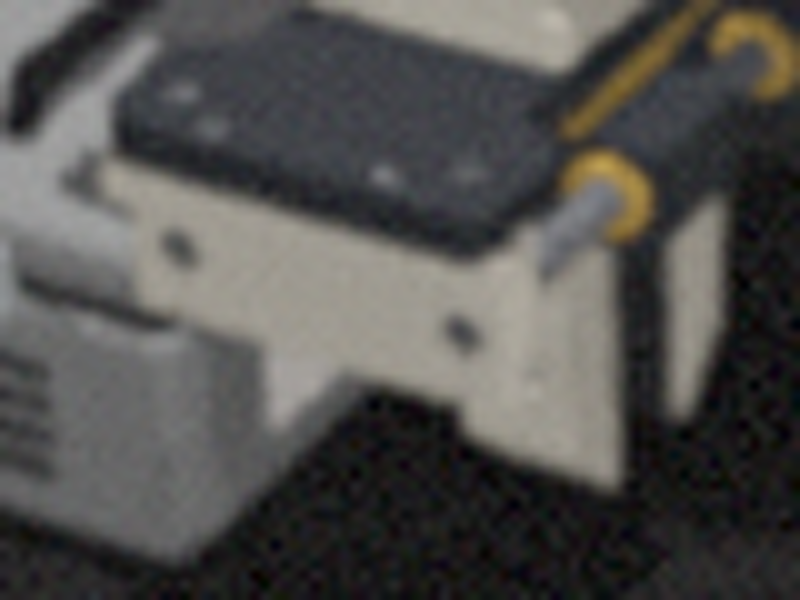

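move_arm --pt "0.008 0 0 0" --pt "0.008 0 -0.02 0" --pt "0.008 0 -0.045 0" --pt "0.008 0 -0.068 0" --pt "0.008 0 -0.068 0" --gripper 0.2

```text
time: 5.0
tool_pos: [0.4294, 0.2707, 0.0131]
tool_rot: [-2.953, 1.57, 0.277]
contact_force: [0.2, -0.1, 0.2]
opening: 0.0637
```

```bash
cat >> h.py <<'E'
def box_tool(x,y,th,z=.013,off=.062):
    a=DY+np.radians(th); q=dock2w(x,y)-off*np.array([np.cos(a),np.sin(a)]); return np.r_[q,z],a
def plan(L):
    for b in L:
        t,a=box_tool(*b); d,tw=inc(t,a); print(b,d.round(4),round(tw,3))
E
python3 - <<'E'
from h import *
s,p,R=tool();print(s['time'],p,s['contact_force'],s['opening'],w2dock([.495,.277]))
plan([(-.139,.032,-8.5),(-.137,.0315,-11),(-.135,.031,-14),(-.1335,.0305,-17),(-.132,.030,-20),(-.130,.029,-23.5)])
E
```

```text
5.0 [0.42944074 0.27067989 0.01308708] [ 0.20919595 -0.07205395  0.16541663] 0.06369184100058455 [-0.13992753  0.03187127]
(-0.139, 0.032, -8.5) [ 0.0002 -0.002  -0.0119] 0.0
(-0.137, 0.0315, -11) [ 0.0002 -0.0082 -0.0172] 0.042
(-0.135, 0.031, -14) [ 0.0002 -0.0158 -0.0229] 0.092
(-0.1335, 0.0305, -17) [ 0.0002 -0.0232 -0.0278] 0.142
(-0.132, 0.03, -20) [ 0.0002 -0.0305 -0.0331] 0.192
(-0.13, 0.029, -23.5) [ 0.0003 -0.038  -0.0406] 0.25
```

move_arm --pt "0 -0.002 -0.012 0" --pt "0 -0.008 -0.018 0.042" --pt "0 -0.016 -0.023 0.092" --pt "0 -0.023 -0.028 0.142" --pt "0 -0.023 -0.028 0.142"

```text
time: 5.62
tool_pos: [0.4377, 0.2808, 0.0127]
tool_rot: [0.417, 1.569, -2.783]
contact_force: [-2.5, 0.8, 0.2]
opening: 0.0733
```

```bash
cat >> h.py <<'E'
def snap(tag):
    s,p,R=tool();print(s['time'],p.round(4),s['contact_force'].round(1),s['opening'])
    im=robot.read_camera("top")[:,:,::-1].copy()
    cv2.imwrite(f"pics/{tag}.png",cv2.resize(im[140:290,130:330],None,fx=4,fy=4,interpolation=cv2.INTER_CUBIC))
def f4(L): return np.array(L)/4.+np.array([130,140.])-.375
def farface(L,R):
    "far-left, far-right top corners (crop px) -> box pose in dock frame; lid 115.5 x 91.2 mm measured"
    P=plane("top",f4([L,R]),.072)[:,:2]; d=P[0]-P[1]; a=np.arctan2(d[1],d[0])-np.pi/2
    c=P.mean(0)-.0456*np.array([np.cos(a),np.sin(a)]); print("box dock",w2dock(c).round(4),"th",round(np.degrees(a-DY),2),"w",np.linalg.norm(d).round(4))
E
python3 - <<'E'
from h import *
snap("a1")
E
```

```text
5.625 [0.4377 0.2808 0.0127] [-2.5  0.8  0.2] 0.07328066333401587
```

View pics/a1.png

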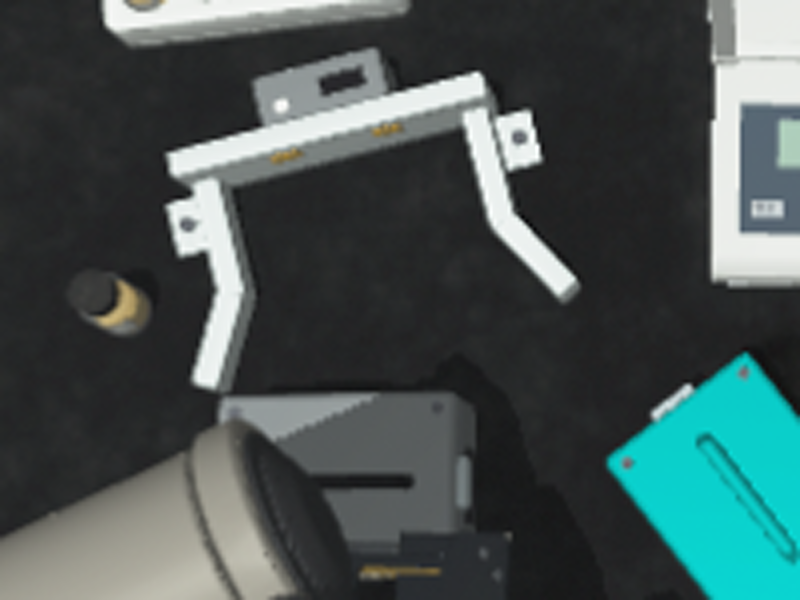

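Run:
```python
from h import *
farface((217,412),(445,387)); farface((219,398),(453,391))
s,p,R=tool(); n=-R[:,2]; print("tool pred box",w2dock(p+.062*n),np.degrees(np.arctan2(n[1],n[0])-DY))
plan([(-.1335,.0305,-17),(-.132,.0300,-20),(-.130,.0293,-23.5),(-.124,.0265,-25),(-.116,.023,-25)])
```

```text
box dock [-0.1396  0.0332] th -8.62 w 0.1153
box dock [-0.1371  0.0339] th -13.21 w 0.118
tool pred box [-0.13533138  0.0308992 ] -16.874598344867646
(-0.1335, 0.0305, -17) [-0.0006 -0.0007 -0.0047] 0.002
(-0.132, 0.03, -20) [-0.0006 -0.0087 -0.0089] 0.052
(-0.13, 0.0293, -23.5) [-0.0007 -0.0179 -0.0149] 0.11
(-0.124, 0.0265, -25) [-0.0007 -0.0196 -0.0319] 0.135
(-0.116, 0.023, -25) [-0.0007 -0.017  -0.0535] 0.135
```

move_arm --pt "0 -0.005 -0.007 0.026" --pt "0 -0.009 -0.011 0.052" --pt "0 -0.018 -0.017 0.11" --pt "0 -0.0195 -0.026 0.135" --pt "0 -0.0195 -0.032 0.135"

```text
time: 6.3
tool_pos: [0.4502, 0.2878, 0.0128]
tool_rot: [0.382, 1.567, -2.961]
contact_force: [-10.8, 1.5, 3.3]
opening: 0.0734
```

Run:
```python
from h import *
snap("a2")
```

```text
6.3 [0.4502 0.2878 0.0128] [-10.8   1.5   3.3] 0.07342248637296435
```

View pics/a2.png

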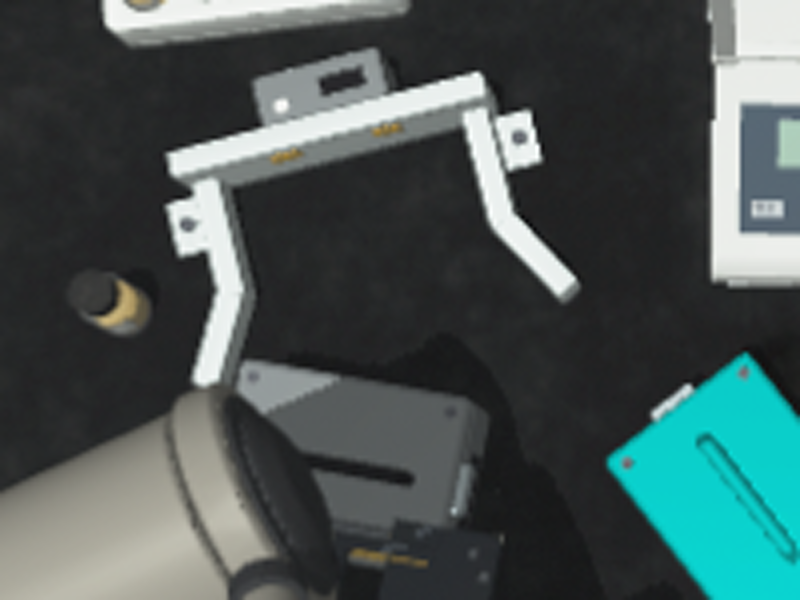

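Run:
```python
from h import *
farface((241,361),(468,398))
s,p,R=tool(); n=-R[:,2]; print("tool pred box",w2dock(p+.062*n),np.degrees(np.arctan2(n[1],n[0])-DY))
plan([(-.119,.0285,-25),(-.108,.0234,-25),(-.097,.0183,-25),(-.086,.0132,-25),(-.08,.011,-22)])
```

```text
box dock [-0.1292  0.0315] th -24.23 w 0.1168
tool pred box [-0.12463131  0.02639338] -25.114387654811015
(-0.119, 0.0285, -25) [-0.0005 -0.0104 -0.0105] -0.002
(-0.108, 0.0234, -25) [-0.0007 -0.0106 -0.0408] -0.002
(-0.097, 0.0183, -25) [-0.0008 -0.0107 -0.0711] -0.002
(-0.086, 0.0132, -25) [-0.0009 -0.0108 -0.1014] -0.002
(-0.08, 0.011, -22) [-0.0009 -0.0041 -0.1176] -0.052
```

```bash
sed -i 's/off=.062/off=.056/' h.py
python3 - <<'E'
from h import *
plan([(-.127,.0305,-27),(-.118,.0262,-27),(-.109,.0216,-27),(-.100,.0170,-27),(-.092,.013,-27)])
E
```

```text
(-0.127, 0.0305, -27) [-0.0005 -0.0114 -0.0054] 0.031
(-0.118, 0.0262, -27) [-0.0006 -0.0112 -0.0303] 0.031
(-0.109, 0.0216, -27) [-0.0007 -0.0103 -0.0555] 0.031
(-0.1, 0.017, -27) [-0.0008 -0.0095 -0.0808] 0.031
(-0.092, 0.013, -27) [-0.0009 -0.0089 -0.1031] 0.031
```

move_arm --pt "0 -0.011 -0.01 0.031" --pt "0 -0.011 -0.032 0.031" --pt "0 -0.0105 -0.056 0.031" --pt "0 -0.0095 -0.081 0.031" --pt "0 -0.009 -0.103 0.031"

```text
time: 6.98
tool_pos: [0.4916, 0.2827, 0.0125]
tool_rot: [0.47, 1.567, -2.906]
contact_force: [-7.8, 2.0, 0.6]
opening: 0.0734
```

Run:
```python
from h import *
snap("a3")
s,p,R=tool(); n=-R[:,2]; print("tool pred box",w2dock(p+.056*n),np.degrees(np.arctan2(n[1],n[0])-DY))
```

```text
6.975 [0.4916 0.2827 0.0125] [-7.8  2.   0.6] 0.07342558071259524
tool pred box [-0.09070006  0.01229576] -26.993979833241358
```

View pics/a3.png

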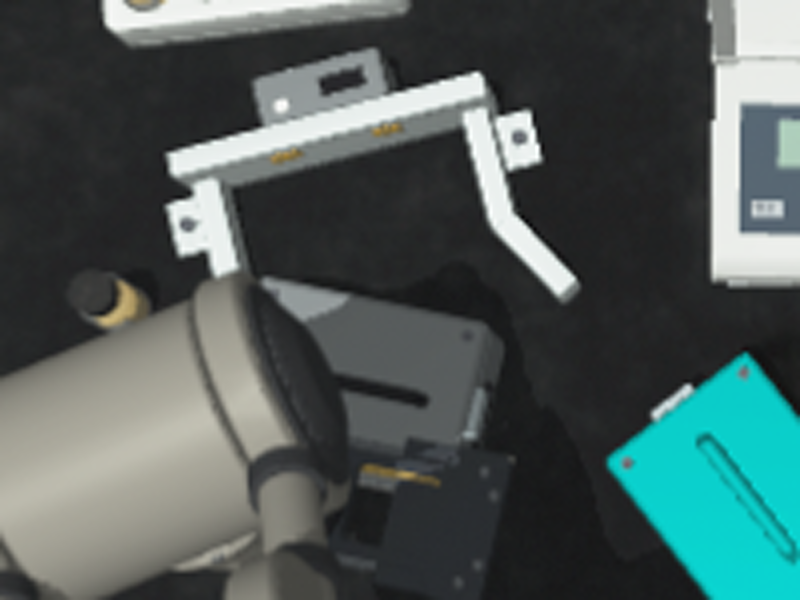

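Run:
```python
from h import *
farface((256,276),(486,320))
plan([(-.083,.0092,-26),(-.076,.006,-23),(-.072,.0045,-19),(-.068,.0035,-15),(-.064,.003,-11),(-.06,.002,-7),(-.056,.002,-3),(-.052,.002,0)])
```

```text
box dock [-0.0901  0.015 ] th -25.85 w 0.1198
(-0.083, 0.0092, -26) [-0.0009  0.0006 -0.0207] -0.017
(-0.076, 0.006, -23) [-0.001   0.0071 -0.0402] -0.067
(-0.072, 0.0045, -19) [-0.001   0.0156 -0.0519] -0.133
(-0.068, 0.0035, -15) [-0.001   0.0229 -0.0636] -0.2
(-0.064, 0.003, -11) [-0.001   0.029  -0.0754] -0.267
(-0.06, 0.002, -7) [-0.001   0.036  -0.0885] -0.333
(-0.056, 0.002, -3) [-0.0011  0.0405 -0.1011] -0.4
(-0.052, 0.002, 0) [-0.0011  0.0426 -0.1131] -0.45
```

move_arm --pt "0 0 -0.02 -0.01" --pt "0 0.001 -0.036 -0.01" --pt "0 0.006 -0.046 -0.067" --pt "0 0.014 -0.056 -0.133" --pt "0 0.021 -0.067 -0.2"

```text
time: 7.65
tool_pos: [0.5159, 0.2678, 0.0124]
tool_rot: [0.414, 1.567, -2.75]
contact_force: [-6.0, -1.7, 0.1]
opening: 0.0737
```

Run:
```python
from h import *
snap("a4")
s,p,R=tool(); n=-R[:,2]; print("tool pred box",w2dock(p+.056*n),np.degrees(np.arctan2(n[1],n[0])-DY))
plan([(-.068,.006,-11),(-.064,.005,-7),(-.06,.004,-3),(-.055,.003,0),(-.048,.003,0)])
```

```text
7.65 [0.5159 0.2678 0.0124] [-6.  -1.7  0.1] 0.0736592107047857
tool pred box [-0.0671534   0.00337484] -14.690692785978591
(-0.068, 0.006, -11) [-0.0012  0.0032  0.0034] -0.062
(-0.064, 0.005, -7) [-0.0012  0.0128 -0.0079] -0.128
(-0.06, 0.004, -3) [-0.0013  0.0223 -0.0198] -0.195
(-0.055, 0.003, 0) [-0.0013  0.0287 -0.0342] -0.245
(-0.048, 0.003, 0) [-0.0014  0.0243 -0.0511] -0.245
```

View pics/a4.png

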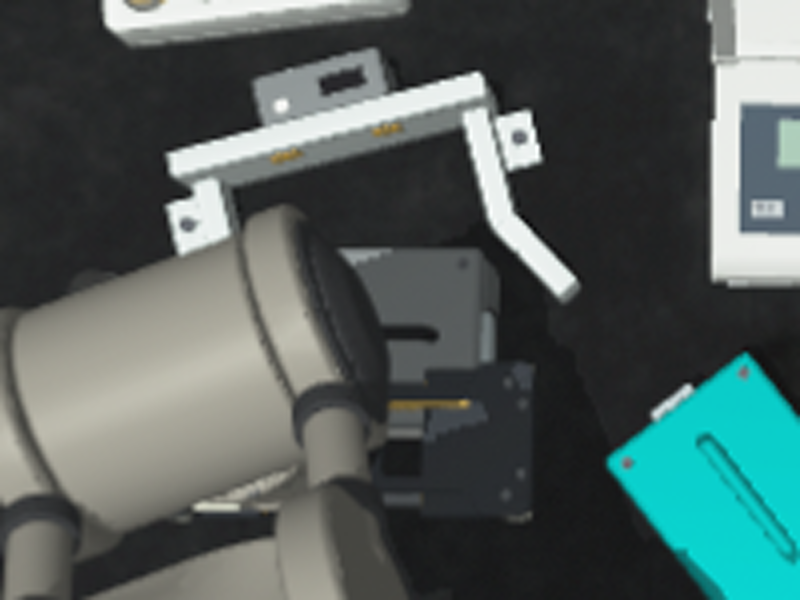

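```bash
cat >> h.py <<'E'
def corner(A,Rc):
    "a far-edge point A and far-right corner"
    P=plane("top",f4([A,Rc]),.072)[:,:2]; d=P[0]-P[1]; a=np.arctan2(d[1],d[0])-np.pi/2
    n=np.array([np.cos(a),np.sin(a)]); c=P[1]-.0456*n+.0585*np.array([-n[1],n[0]]); print("box dock",w2dock(c).round(4),"th",round(np.degrees(a-DY),2))
E
python3 - <<'E'
from h import *
corner((350,248),(481,251))
E
```

```text
box dock [-0.0673  0.0041] th -16.26
```

move_arm --pt "0 0.008 -0.005 -0.07" --pt "0 0.015 -0.012 -0.13" --pt "0 0.023 -0.022 -0.195" --pt "0 0.028 -0.036 -0.245" --pt "0 0.0245 -0.053 -0.245"

```text
time: 8.32
tool_pos: [0.5358, 0.2571, 0.0125]
tool_rot: [0.124, 1.564, -2.785]
contact_force: [-8.9, -1.6, 3.2]
opening: 0.0736
```

Run:
```python
from h import *
snap("a5")
s,p,R=tool(); n=-R[:,2]; print("tool pred box",w2dock(p+.056*n),np.degrees(np.arctan2(n[1],n[0])-DY))
plan([(-.04,.002,0),(-.03,.001,0),(-.02,.000,0),(-.01,.000,0),(0,.0,0)])
```

```text
8.325 [0.5358 0.2571 0.0125] [-8.9 -1.6  3.2] 0.07361190751640632
tool pred box [-0.04748804  0.00272761] -0.27331894159984393
(-0.04, 0.002, 0) [-0.0011  0.0024 -0.0187] -0.005
(-0.03, 0.001, 0) [-0.0012  0.0048 -0.0437] -0.005
(-0.02, 0.0, 0) [-0.0013  0.0072 -0.0687] -0.005
(-0.01, 0.0, 0) [-0.0014  0.007  -0.0937] -0.005
(0, 0.0, 0) [-0.0015  0.0069 -0.1187] -0.005
```

View pics/a5.png

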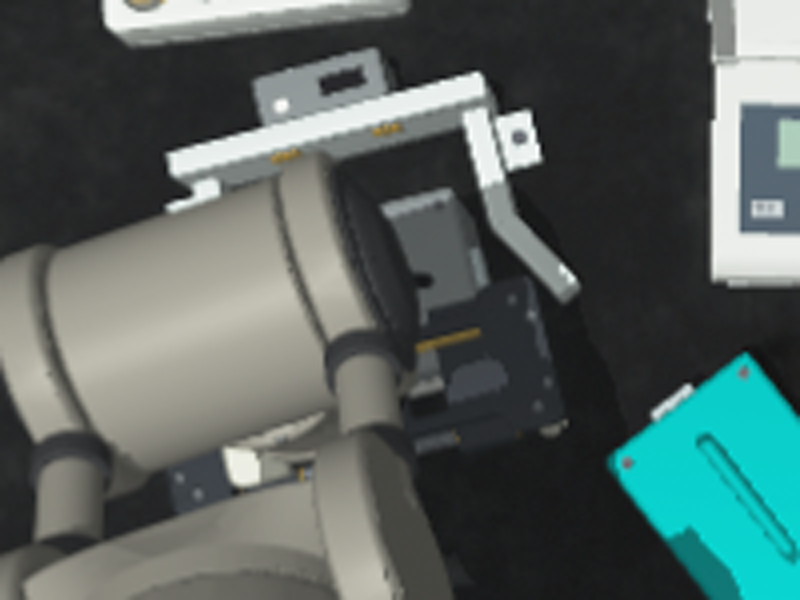

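Run:
```python
from h import *
corner((385,203),(452,188))
```

```text
box dock [-0.0476  0.0018] th -1.95
```

move_arm --pt "0 0.002 -0.02 -0.005" --pt "0 0.004 -0.038 -0.005" --pt "0 0.006 -0.056 -0.005" --pt "0 0.007 -0.074 -0.005" --pt "0 0.007 -0.09 -0.005"

```text
time: 9.0
tool_pos: [0.5719, 0.2629, 0.0122]
tool_rot: [0.141, 1.565, -2.764]
contact_force: [-9.6, -1.9, 1.8]
opening: 0.0733
```

Run:
```python
from h import *
snap("a6")
s,p,R=tool(); n=-R[:,2]; print("tool pred box",w2dock(p+.056*n),np.degrees(np.arctan2(n[1],n[0])-DY))
```

```text
9.0 [0.5719 0.2629 0.0122] [-9.6 -1.9  1.8] 0.07334937571848645
tool pred box [-0.01137217  0.00018775] 0.028058506829626628
```

View pics/a6.png

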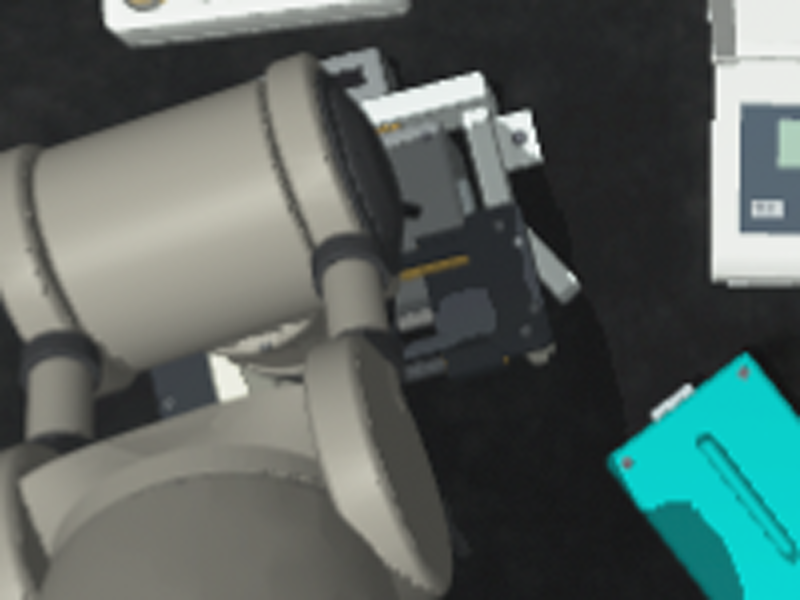

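Only about 11 mm should remain. I'll go slowly and watch the force for the stop.

move_arm --pt "0 0 -0.008 0" --pt "0 0 -0.014 0" --pt "0 0 -0.02 0" --pt "0 0 -0.024 0"

```text
time: 9.55
tool_pos: [0.5811, 0.2652, 0.0121]
tool_rot: [0.142, 1.565, -2.763]
contact_force: [-8.6, -1.7, 1.4]
opening: 0.0732
```

move_arm --pt "0 0 -0.003 0" --pt "0 0 -0.006 0"

```text
time: 9.8
tool_pos: [0.5834, 0.2657, 0.0122]
tool_rot: [0.134, 1.565, -2.771]
contact_force: [-9.0, -2.4, 0.7]
opening: 0.0734
```

move_arm --pt "0 0 -0.003 0" --pt "0 0 -0.006 0"

```text
time: 10.05
tool_pos: [0.5842, 0.2659, 0.0121]
tool_rot: [0.13, 1.561, -2.774]
contact_force: [-17.5, -5.5, 6.2]
opening: 0.0734
```

move_arm --pt "0 0 -0.003 0" --pt "0 0 -0.005 0"

```text
time: 10.3
tool_pos: [0.5841, 0.2658, 0.0118]
tool_rot: [0.117, 1.557, -2.786]
contact_force: [-23.5, -6.6, 9.4]
opening: 0.0733
```

move_arm --pt "0 0 -0.004 0" --pt "0 0 -0.004 0" --pt "0 0 0.02 0" --pt "0 0 0.08 0" --pt "0 0 0.17 0"

```text
time: 10.92
tool_pos: [0.5251, 0.2516, 0.0135]
tool_rot: [3.103, 1.567, 0.198]
contact_force: [0.3, 0.9, 0.4]
opening: 0.0732
```

move_arm --pt "-0.1 0 0.05 0" --pt "-0.25 0 0.15 0" --pt "-0.4 0 0.2 0" --pt "-0.45 0 0.2 0" --pt "-0.45 0 0.2 0"

```text
time: 11.55
tool_pos: [0.4481, 0.2334, 0.1963]
tool_rot: [-3.107, 1.562, 0.272]
contact_force: [0.3, -0.1, -0.4]
opening: 0.0734
```

Run:
```python
from h import *
snap("b1")
d,_=inc((.35,-.05,.25));print(d)
im=robot.read_camera("side"); cv2.imwrite("pics/b1s.png",cv2.resize(im[240:360,210:370,::-1],None,fx=5,fy=5,interpolation=cv2.INTER_CUBIC))
```

```text
11.55 [0.4481 0.2334 0.1963] [ 0.3 -0.1 -0.4] 0.07338929416807714
[-0.14104394  0.63075784  0.40172036]
```

View pics/b1.png

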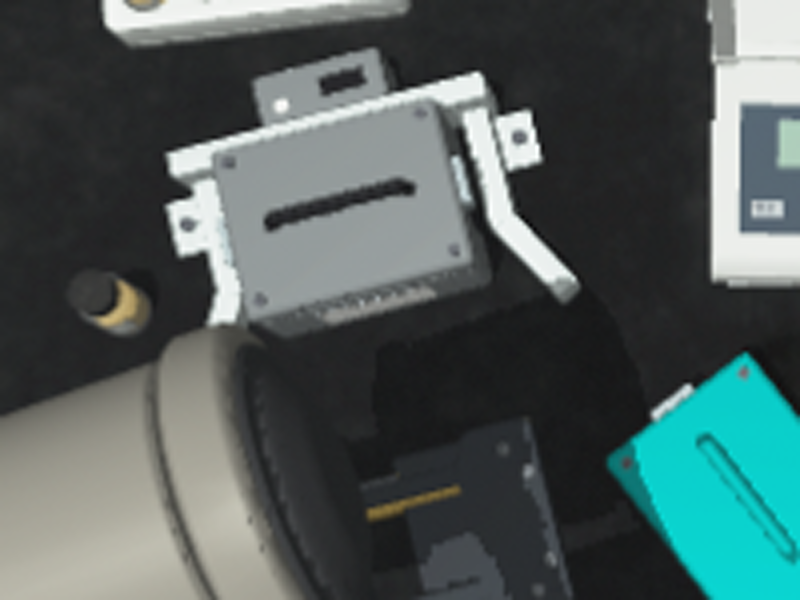

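View pics/b1s.png

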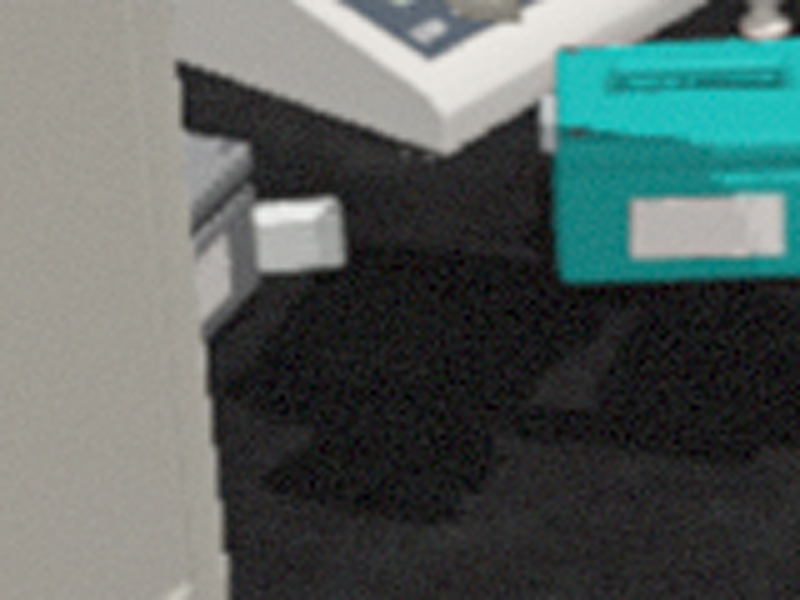

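Run:
```python
from h import *
farface((213,157),(438,101))
E=plane("top",f4([(213,157),(438,101),(473,262),(249,322)]),.072)[:,:2]
print("mean",w2dock(E.mean(0)))
h=plane("top",f4([(268,222),(412,186)]),.085);d=h[0]-h[1];print("handle",w2dock(h.mean(0)),np.degrees(np.arctan2(d[1],d[0])-np.pi/2-DY))
```

```text
box dock [-0.0027 -0.0024] th -0.44 w 0.1186
mean [-0.00093219 -0.00181227]
handle [-0.00117127 -0.0033051 ] -0.4679278140769753
```

Run:
```python
from h import *
s,p,R=tool();print(s['time'],p,s['qvel'].round(3)); print(robot.hand_in())
```

```text
11.65 [0.44647736 0.23281175 0.19297556] [ 0.001  0.029  0.019  0.001  0.002 -0.001]
the job is handed in; nothing more can be done
None
```

I pushed the grey battery box into the dock and handed the job in at 11.65 s; no verdict is reported. The fingertips stayed about 12 mm above the worktop throughout. I first turned the box clockwise to move it sideways onto the dock's axis. I then squared it up and pushed it straight in until the force rose from about 9 N to about 24 N at the stop, then backed off and lifted clear.

| Last check (top camera, dock frame) | Measured | Allowed |
|---|---|---|
| x, along the push | -0.9 to -2.7 mm, depending on the feature used | -6 to +4 mm |
| y, sideways | -1.8 to -3.3 mm | ±12 mm |
| Squareness | about -0.5° | 4° |

- **Other things:** In the final picture the box lies flat between the rails and the vial is where it was. The arm touches nothing, and its force reads about zero. I did not re-measure the beaker, nozzle and petri dish at the end, but after the initial swing over them at about 0.25 m the arm worked well away from them.
- **Disagreement:** My two early estimates of the dock's depth, from the stop edge and from the rail ends, differed by about 6 mm. I used the stop edge, and the force rise came within about 1 mm of where it put the stop.
- **Side view:** The machine mostly hides the docked box from the side camera, so the checks rest on the top view and the force.

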